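# Unlatch the specimen arm and hold it off its ball mount

### The job

I want to brush wax shavings off the ball mount of the specimen-arm stand. First take the cassette with its wax block off the hinged arm and set it down flat in the steel tray; then pull the arm's spring latch sideways away from the arm, lift the arm off its ball and finish still holding it up with the cup at least 60 mm higher than it sat. Do not let go of the arm at the end, and leave the jar, the slide box and the brush where they are.

Things in the scene. Friction and masses are not known exactly. Their poses are not given: they have to be found in the camera images.
- stand: specimen-arm stand, fixed. Origin on the bench right under the ball; x runs along the arm from ball to hinge, y to the latch's side, z up. Grey base plate 270 x 100 x 12 mm (x -50 to 220, y +-50 mm). Steel keeper lip beside the ball (y 16 to 26 mm, underside 36 mm up) catches the latch bolt.
- ball (a point): top of the steel ball (25 mm diameter, on a stud), 62.5 mm above the bench; fixed.
- hinge (a point): centre of the arm's hinge pin (lies along the stand's y), at stand x 180 mm, 62 mm above the bench, between two aluminium cheeks 74 mm high (y +-25 mm); fixed.
- tongue (a joint): angle of the hinged aluminium arm, rad: 0 = level, cup on the ball; grows as the ball end rises, to 1.0. Arm 26 mm wide, flat top 76 mm above the bench when level; weighs 0.3 to 0.65 kg, turns freely, falls back if let go. It cannot rise while the latch bolt is under the keeper lip.
- cup (a point): centre of the lower rim of the cup (40 mm outside diameter, 28 mm deep) at the arm's ball end, 180 mm from the hinge axis; 48 mm above the bench when seated on the ball.
- latch (a joint): sideways pull of the latch, m: 0 = closed, 0.014 = end of travel, along the stand's +y (away from the arm). Its spring always closes it: about 4 N at 0, 10 N at 0.012. Beyond 0.008 the bolt is clear of the lip; keep it pulled until the cup is some 20 mm up, after that it may spring back.
- tab (a point): grip point on the latch's black upright tab, 18 mm below its top, mid thickness: at stand x 0, y 68 mm, 82 mm up when closed. Tab 10 mm thick (y), 22 mm wide (x), 24 to 100 mm above the bench. It rides on the arm and swings with it about the hinge; strong enough to lift the arm by; turns between fingers that pinch along y. Above 62 mm the 43 mm between tab and cup are free.
- block: tissue cassette with wax block, 40 x 28 x 18 mm (x, y, z), white plastic 6 mm below, pale wax 32 x 28 x 12 mm above; about 30 g. Origin at the centre of its underside, x along its 40 mm. Starts flat on top of the arm, 76 mm above the bench, about 90 mm from the ball towards the hinge.
- tray: open steel tray, fixed, 150 x 120 x 28 mm outside, walls 4 mm, floor 4 mm thick. Origin at the centre of its underside, x along its 150 mm.
- jar: bystander: amber glass jar with black cap, 60 mm wide, about 90 mm high. Origin at the centre of its underside.
- slidebox: bystander: cardboard slide box 60 x 85 x 34 mm. Origin at the centre of its underside.
- brush: bystander: small bench brush lying flat. Origin under its middle.
Not all that is in view belongs to the job. Of the things like the tray, leave any that is yellow; of the rest the larger one is meant.

How it is judged:
By the outcome, as a careful person would: the job done as asked, in the order asked, and still so for the second after the job is handed in, while the arm keeps its last pose, push and grip.
It also fails if it takes over 58 s, if anything falls off the work surface, if the arm or the gripper's body presses on something with over 40 N, if the wrist force passes 120 N, or if a joint passes its speed limit or range.

### The arm

A 7-joint arm with a two-finger parallel gripper is mounted at the origin on the work surface. World frame = base frame: x ahead of the robot, y to its left, z up, the work surface at z = 0. Lengths are in m, angles in rad, forces in N, time in s.
With the tool pointing down it reaches from about 0.4 to 0.85 m from the base axis. Payload 10.4 kg.
Tool frame: the origin (TCP) lies between the finger pads; the fingertips stand 11 mm ahead of it and the grasp point (between the pads) lies 8 mm behind it; z points along the fingers, y is the direction in which the jaws open and shut (so a half turn about z gives the same grasp; the last joint's range is limited). The gripper opens to 87 mm and grips with 3 to 60 N. Pads are 19 mm wide; open, the fingers measure 117 mm over their backs; the gripper's body (75 mm by 190 mm) begins 51 mm behind the grasp point.
Start: joints at [1.207, 0.332, -0.065, 1.46, 0.022, 1.35, -0.088], TCP at [0.209, -0.589, 0.234] pointing down, gripper open.
Joint ranges: [-2.6, 2.6], [-0.5, 2.12], [-1.47, 1.34], [0.16, 2.42], [-1.27, 4.41], [0.06, 2.06], [-2.6, 2.6]. Speed limits (rad/s): [2.22, 2.22, 2.79, 2.79, 3.14, 3.14, 3.14].

### API

Orientations are given as a unit quaternion [x, y, z, w].
In Python, from bench import r, eyes gives the robot as it stands.
- The arm moves only by the shell command python3 -m inch 'ROWS' [FORCE]. ROWS is a JSON object of lists of equal length, an entry for each row: "translation": the shift along the world's x, y, z scaled (see below), a list of three; "rot": the turn, a rotation vector about the world's x, y, z scaled (see below), a list of three; "jaw": the finger opening in mm, from 0 to 87. In form: {"translation": [[tx, ty, tz], ...], "rot": [[ax, ay, az], ...], "jaw": [jaw, ...]}. A call has 1 to 20 rows; each row is the pose to reach, as a shift and turn from the pose measured when the call began; what a row does not reach only later rows make up. The controller multiplies each number of a shift by 100 mm and each number of a turn by 60 degrees. A row lasts 1/10 s, in which the tool goes at most 50 mm and 8.59 degrees, less where a joint would pass 70% of its speed; a pose out of reach is approached as far as the arm can. A call with a number of a shift or a turn outside -1 to 1 is refused whole. A call with a gripper value outside its range is refused whole. The fingers move at their own pace and stop on an object; FORCE is the grip in N (left out, the last holds). Time passes only in rows, so rows that repeat a pose let the fingers close. It gives the time, the measured TCP pose, the force and the opening at its end, in the units of the state.
- r.read_state(): the state, without advancing time (a new reading comes with each control period).
- eyes.camera(name): name is "scene" or "top"; returns the picture (400x640x3 uint8, blue, green, red); there is no depth.
- eyes.calibration(name): a dict with "fx", "fy", "cx", "cy" (pixels), "R" (3x3) and "t" (3): a world point X has camera coordinates R X + t. Camera axes: x right, y down, z forward; pixel columns grow to the right and rows downward; lengths in m; the calibration is good to about 2 mm. A picture is of the moment at which its call begins. calibration takes no time and is no camera call.
- r.close_job(): hands the job in, once; it reports no verdict.
The state is a dict: "time": time; "joint_positions": joint angles; "joint_vel": joint speeds; "joint_torque": joint torques, N m; "ee_pos": TCP position; "eef_rot": TCP orientation; "ft_force": force on the tool from outside, world axes, zero at the start; "torque": the same for the moment, N m; "width": finger opening in m.
Only numpy, scipy, OpenCV 4.12 (cv2) and the standard library are available. Lean on these libraries where they do the work, as an engineer would, in place of code of your own. Each camera call takes 0.05 s, during which the arm holds its last target. There are 200 camera calls.

## Working session

There is one attempt and no reset: what is moved stays moved. The work goes in short steps, Python scripts to look and compute and a shell command to move; the robot and the scene stay as the last step left them, time stands still between calls to the robot, and variables do not carry over. Pictures are saved under pics/ and viewed, about 8 in all and at most 12, crops included, and the job is handed in when it is done.

```bash
ls; mkdir -p pics; python3 - <<'E'
from bench import r, eyes
import cv2,numpy as np
for n in("top","scene"):
    im=eyes.camera(n); cv2.imwrite(f"pics/{n}0.png",im)
    c=eyes.calibration(n); print(n,{k:np.round(v,4).tolist() for k,v in c.items()})
s=r.read_state(); print(s)
E
```

```text
pics
top {'fx': 440.9501, 'fy': 440.9501, 'cx': 324.2278, 'cy': 198.9448, 'R': [[-0.0023, -1.0, 0.0045], [-0.9926, 0.0018, -0.1212], [0.1212, -0.0048, -0.9926]], 't': [-0.0145, 0.5175, 1.2541]}
scene {'fx': 365.9599, 'fy': 365.9599, 'cx': 317.9629, 'cy': 198.1972, 'R': [[-0.7749, 0.632, -0.0033], [0.5025, 0.6129, -0.6098], [-0.3834, -0.4742, -0.7926]], 't': [0.426, -0.2095, 1.2234]}
{'time': 0.1, 'joint_positions': array([ 1.20739657,  0.33277868, -0.06469923,  1.46080396,  0.02157943,
        1.34992011, -0.08850527]), 'joint_vel': array([ 0.00136159, -0.00156079, -0.00024707, -0.00431092, -0.00018438,
       -0.00152171, -0.00096659]), 'joint_torque': array([ 1.57712591e-03, -6.24547291e+01,  2.47105944e-02, -3.90720785e+01,
       -6.14542002e-02,  3.66043788e-02,  1.10026244e-04]), 'ee_pos': array([ 0.20879886, -0.58875525,  0.23287771]), 'eef_rot': array([ 9.85516212e-01,  1.69580146e-01, -1.20162815e-04, -5.95889128e-04]), 'ft_force': array([ 0.27736552,  0.61704186, -0.36209099]), 'torque': array([-0.01063277, -0.01127932, -0.01664981]), 'width': 0.08748766076662215}
```

View pics/top0.png

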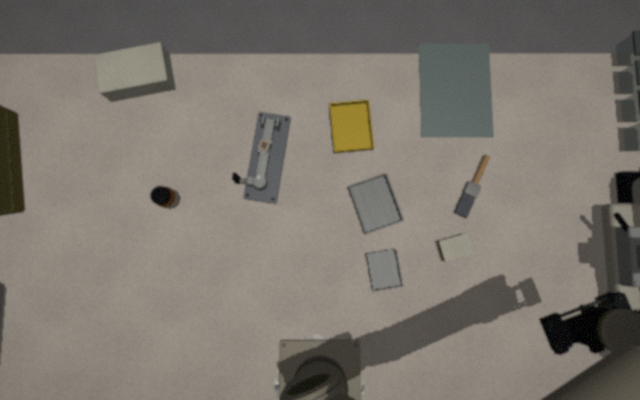

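View pics/scene0.png

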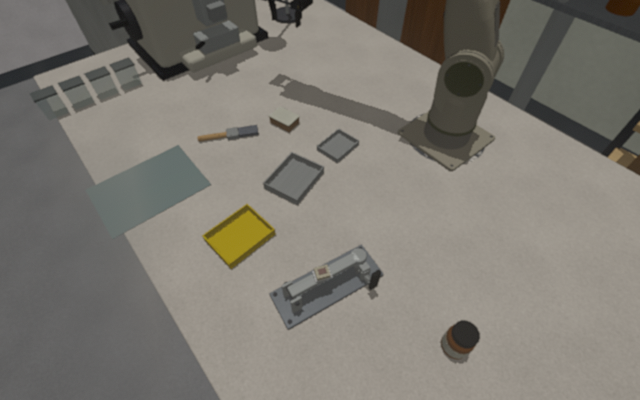

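The top view shows the stand at about (267,158), its tab at (237,178), the block at (264,146) and the larger grey tray at (375,203). The yellow tray at (351,127) and the small grey one at (384,270) are decoys. Next I'll crop in closer to measure.

```bash
cat > h.py <<'E'
import numpy as np,cv2
from bench import r,eyes
def ray(n,uv):
    c=eyes.calibration(n);R=np.array(c["R"]);t=np.array(c["t"])
    d=R.T@np.array([(uv[0]-c["cx"])/c["fx"],(uv[1]-c["cy"])/c["fy"],1]);return -R.T@t,d
def plane(n,uv,z):
    o,d=ray(n,uv);return (o+d*(z-o[2])/d[2])
def proj(n,X):
    c=eyes.calibration(n);p=np.array(c["R"])@X+np.array(c["t"]);return np.array([c["fx"]*p[0]/p[2]+c["cx"],c["fy"]*p[1]/p[2]+c["cy"]])
def tri(a,b):
    (o,d),(p,e)=ray("top",a),ray("scene",b)
    s=np.linalg.lstsq(np.c_[d,-e],p-o,rcond=None)[0];return (o+d*s[0]+p+e*s[1])/2,np.linalg.norm(o+d*s[0]-p-e*s[1])
E
python3 - <<'E'
import cv2,numpy as np
a=cv2.imread('pics/top0.png');b=cv2.imread('pics/scene0.png')
A=cv2.resize(a[100:245,225:415],None,fx=4,fy=4,interpolation=cv2.INTER_CUBIC)
cv2.imwrite('pics/a.png',A)
B=cv2.resize(b[240:335,260:390],None,fx=6,fy=6,interpolation=cv2.INTER_CUBIC)
cv2.imwrite('pics/b.png',B)
E
```

```text
(no output)
```

View pics/a.png

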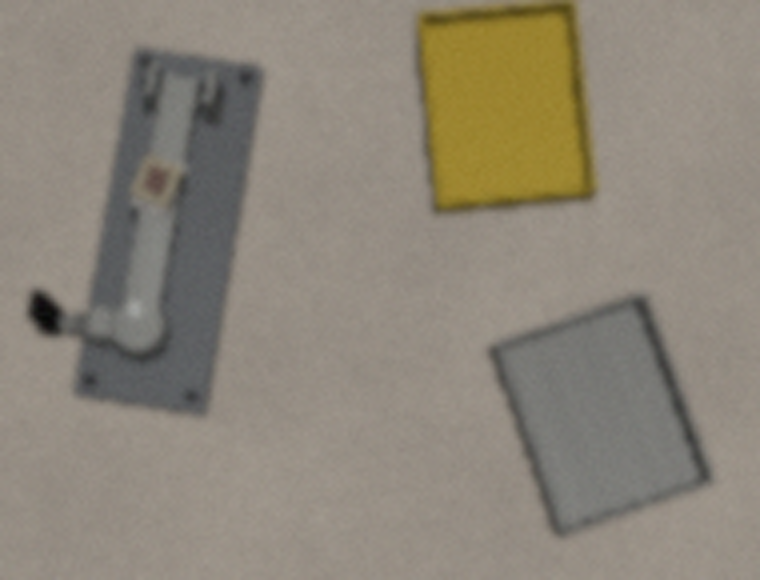

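View pics/b.png

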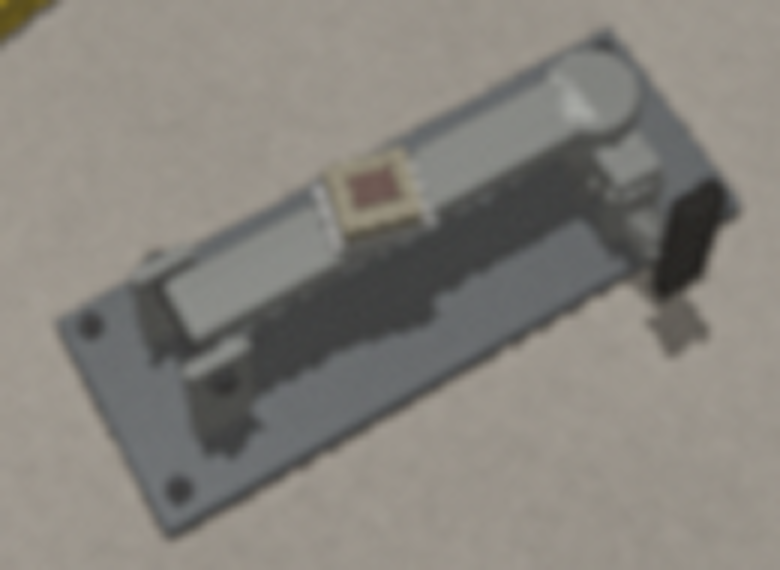

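The crops give base corners, block centre and tray rim corners to cast rays from.

```bash
python3 - <<'E'
from h import *
f=lambda u:((u[0]+.5)/4-.5+225,(u[1]+.5)/4-.5+100)
g=lambda u:((u[0]+.5)/6-.5+260,(u[1]+.5)/6-.5+240)
P=lambda l,z,F=f,n="top":np.array([plane(n,F(u),z) for u in l])
def stand(C):
    FL,FR,NR,NL=C;x=(FL+FR-NR-NL)/2;L=np.linalg.norm(x);W=np.linalg.norm((FL+NL-FR-NR)/2);c=C.mean(0);x/=L
    o=c-x*.085;th=np.arctan2(x[1],x[0]);print("L,W",L,W,"origin",o[:2],"yaw",np.degrees(th));return o,x
for C in(P([(137,50),(263,68),(207,412),(76,393)],.012),P([(168,540),(57,322),(606,28),(742,210)],.012,g,"scene")):
    o,x=stand(C);y=np.array([-x[1],x[0],0])
    print("hinge",o+.18*x,"tab",o+.068*y,"block exp",o+.09*x)
print("block",P([(158,182)],.094),P([(375,187)],.094,g,"scene"),"cup top",P([(139,325)],.076),"tab top",P([(42,303)],.1), P([(706,192)],.1,g,"scene"))
T=P([(492,348),(640,297),(709,482),(560,534)],.028)
print("tray",T.mean(0),[np.linalg.norm(T[i]-T[i-1]) for i in range(4)],"yaw",np.degrees(np.arctan2(*(T[0]+T[1]-T[2]-T[3])[1::-1])))
from scipy.spatial.transform import Rotation as Ro
print(Ro.from_quat(r.read_state()['eef_rot']).as_matrix().round(3))
E
```

```text
L,W 0.2650110758893313 0.0973184407968585 origin [0.56322997 0.16705022] yaw -8.740665583757147
hinge [0.7411395  0.13969699 0.012     ] tab [0.57356341 0.23426049 0.012     ] block exp [0.65218474 0.15337361 0.012     ]
L,W 0.2651605137109202 0.09911583530258994 origin [0.5670899  0.17201354] yaw -8.818088459529902
hinge [0.74496231 0.14441993 0.012     ] tab [0.57751415 0.23920978 0.012     ] block exp [0.6560261  0.15821673 0.012     ]
block [[0.66263387 0.15341204 0.094     ]] [[0.66449533 0.15589545 0.094     ]] cup top [[0.56378403 0.16778015 0.076     ]] tab top [[0.57540458 0.23180775 0.1       ]] [[0.57297933 0.23723861 0.1       ]]
tray [ 0.50484913 -0.16296924  0.028     ] [np.float64(0.14450767617893268), np.float64(0.11570544655120693), np.float64(0.14462419895075723), np.float64(0.1151886727182509)] yaw 19.328547167053777
[[ 0.942  0.334 -0.   ]
 [ 0.334 -0.942  0.001]
 [-0.    -0.001 -1.   ]]
```

Stand origin comes out at about (0.565, 0.170) with yaw −8.8°. The block is at (0.6635, 0.155) and the tray centre at (0.505, −0.163). The sizes agree within 2%. I'll move above the block at a safe height.

```bash

python3 -m inch '{"translation":[[0.19,0.31,0],[0.38,0.62,0],[0.57,0.93,0]],"rot":[[0,0,-0.03],[0,0,-0.06],[0,0,-0.08]],"jaw":[60,60,60]}' 15
python3 -m inch '{"translation":[[0.19,0.31,0],[0.38,0.62,0],[0.57,0.93,0]],"rot":[[0,0,-0.03],[0,0,-0.06],[0,0,-0.08]],"jaw":[50,50,50]}'
python3 -m inch '{"translation":[[0.19,0.31,0],[0.38,0.62,0],[0.57,0.93,0]],"rot":[[0,0,-0.03],[0,0,-0.06],[0,0,-0.08]],"jaw":[50,50,50]}'
python3 -m inch '{"translation":[[0.19,0.31,0],[0.38,0.62,0],[0.57,0.93,0]],"rot":[[0,0,-0.03],[0,0,-0.06],[0,0,-0.08]],"jaw":[50,50,50]}'
python3 -m inch '{"translation":[[0.19,0.31,0],[0.38,0.62,0],[0.57,0.93,0]],"rot":[[0,0,-0.03],[0,0,-0.06],[0,0,-0.08]],"jaw":[50,50,50]}'
python3 -m inch '{"translation":[[0.19,0.31,0],[0.38,0.62,0],[0.57,0.93,0]],"rot":[[0,0,-0.03],[0,0,-0.06],[0,0,-0.08]],"jaw":[50,50,50]}'
cat >> h.py <<'E'
from scipy.spatial.transform import Rotation as Ro
def to(x,y,z,jaw_deg):
    "shift (in 100 mm) and turn (in 60 deg) to a tool-down pose with jaws along jaw_deg"
    s=r.read_state();R=Ro.from_quat(s['eef_rot']);a=np.radians(jaw_deg)
    Y=np.array([np.cos(a),np.sin(a),0]);Y*=np.sign(Y@R.as_matrix()[:,1]);Z=np.array([0,0,-1.])
    T=Ro.from_matrix(np.c_[np.cross(Y,Z),Y,Z])
    print("shift",((np.array([x,y,z])-s['ee_pos'])/.1).round(3),"turn",(np.degrees((T*R.inv()).as_rotvec())/60).round(3),
     "t",s['time'],"q",s['joint_positions'].round(2),"F",s['ft_force'].round(1),"w",round(s['width'],4))
E
python3 -c "
from h import *
to(.6635,.1547,.16,81.2)"
```

```text
time: 0.4
ee_pos: [0.2662, -0.4944, 0.2323]
eef_rot: [0.992, 0.127, -0.0, -0.001]
ft_force: [0.6, -0.2, 0.4]
width: 0.0702
time: 0.7
ee_pos: [0.3236, -0.3999, 0.232]
eef_rot: [0.996, 0.085, -0.0, -0.001]
ft_force: [0.8, 0.7, 0.4]
width: 0.0522
time: 1.0
ee_pos: [0.381, -0.3054, 0.2318]
eef_rot: [0.999, 0.043, -0.001, -0.001]
ft_force: [0.3, -0.1, 0.2]
width: 0.0501
time: 1.3
ee_pos: [0.4384, -0.2109, 0.2316]
eef_rot: [1.0, 0.0, -0.001, -0.001]
ft_force: [0.5, -0.3, 0.1]
width: 0.0502
time: 1.6
ee_pos: [0.4957, -0.1166, 0.2314]
eef_rot: [0.999, -0.042, -0.001, -0.001]
ft_force: [1.4, -0.1, -0.2]
width: 0.05
time: 1.9
ee_pos: [0.5532, -0.0223, 0.2312]
eef_rot: [0.996, -0.085, -0.001, -0.001]
ft_force: [0.7, -0.4, -0.0]
width: 0.0499
shift [ 1.103  1.77  -0.712] turn [-0.003 -0.002  0.016] t 1.9 q [ 0.45  0.22 -0.56  1.63  0.12  1.32 -1.87] F [ 0.7 -0.4 -0. ] w 0.0499
```

```bash

python3 -m inch '{"translation":[[0.2,0.31,0],[0.4,0.62,0],[0.55,0.89,0]],"rot":[[0,0,0],[0,0,0.01],[0,0,0.016]],"jaw":[50,50,50]}'
python3 -m inch '{"translation":[[0.2,0.31,-0.1],[0.4,0.62,-0.3],[0.55,0.88,-0.7],[0.55,0.88,-0.7]],"rot":[[0,0,0],[0,0,0],[0,0,0],[0,0,0]],"jaw":[50,50,50,50]}'
python3 - <<'E'
from h import *
to(.6635,.1547,.088,81.2)
L=[]
for n in("top","scene"):
    im=eyes.camera(n);u,v=proj(n,np.array([.64,.165,.09])).astype(int)
    L.append(cv2.resize(im[v-32:v+32,u-40:u+40],None,fx=5,fy=5,interpolation=cv2.INTER_CUBIC));print(u,v)
cv2.imwrite('pics/c.png',np.hstack(L))
E
```

```text
time: 2.2
ee_pos: [0.6087, 0.0685, 0.2306]
eef_rot: [0.997, -0.076, -0.001, -0.001]
ft_force: [0.4, -0.4, -0.2]
width: 0.0499
time: 2.6
ee_pos: [0.6609, 0.1604, 0.1533]
eef_rot: [0.997, -0.073, -0.006, -0.001]
ft_force: [-1.2, 0.1, -2.1]
width: 0.05
shift [ 0.026 -0.057 -0.653] turn [-0.003 -0.012 -0.006] t 2.6 q [ 0.1   0.58 -0.58  1.36  0.31  1.31 -2.21] F [-1.2  0.1 -2.1] w 0.05
260 153
332 268
```

View pics/c.png

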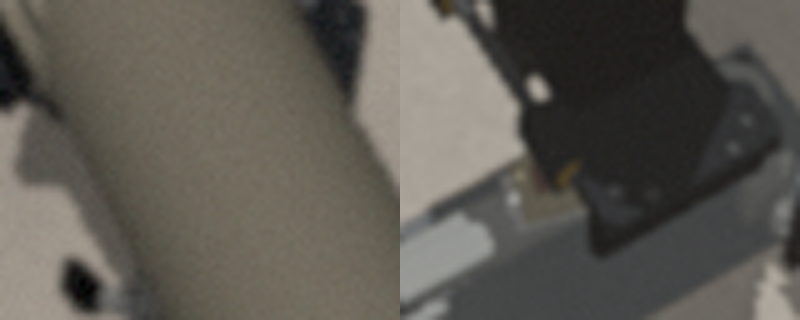

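The arm hides the block from both cameras. The estimate is well within the ±11 mm jaw margin, so I'll descend.

```bash

python3 -m inch '{"translation":[[0.026,-0.057,0],[0.026,-0.057,-0.25],[0.026,-0.057,-0.45],[0.026,-0.057,-0.63],[0.026,-0.057,-0.63],[0.026,-0.057,-0.63]],"rot":[[0,-0.012,-0.006],[0,-0.012,-0.006],[0,-0.012,-0.006],[0,-0.012,-0.006],[0,-0.012,-0.006],[0,-0.012,-0.006]],"jaw":[50,50,50,50,50,50]}' 15
python3 -m inch '{"translation":[[0,0,0],[0,0,0],[0,0,0],[0,0,0],[0,0,0],[0,0,0],[0,0,0]],"rot":[[0,0,0],[0,0,0],[0,0,0],[0,0,0],[0,0,0],[0,0,0],[0,0,0]],"jaw":[15,15,15,15,15,15,15]}' 15
python3 -c "
from h import *
to(.6635,.1547,.088,81.2)"
```

```text
time: 3.3
ee_pos: [0.6661, 0.1504, 0.0972]
eef_rot: [0.997, -0.079, 0.004, -0.002]
ft_force: [-0.4, 0.4, -0.0]
width: 0.0498
time: 4.0
ee_pos: [0.6664, 0.1506, 0.0977]
eef_rot: [0.997, -0.079, 0.004, -0.002]
ft_force: [-0.5, 0.9, 6.0]
width: 0.0279
shift [-0.029  0.041 -0.097] turn [-0.003  0.009  0.005] t 4.0 q [ 0.1   0.61 -0.56  1.43  0.34  1.19 -2.23] F [-0.5  0.9  6. ] w 0.0279
```

It gripped 28 mm, as expected, but 8 mm too high because the previous move hadn't settled. I'll open, lower and grip again.

```bash

python3 -m inch '{"translation":[[0,0,0],[0,0,0],[0,0,0],[0,0,-0.04],[0,0,-0.09],[0,0,-0.09],[0,0,-0.09]],"rot":[[0,0,0],[0,0,0],[0,0,0],[0,0,0],[0,0.009,0],[0,0.009,0],[0,0.009,0]],"jaw":[42,42,42,42,42,42,42]}' 15
python3 -m inch '{"translation":[[0,0,0],[0,0,0],[0,0,0],[0,0,0],[0,0,0]],"rot":[[0,0,0],[0,0,0],[0,0,0],[0,0,0],[0,0,0]],"jaw":[15,15,15,15,15]}' 15
python3 -c "
from h import *
to(.6635,.1547,.088,81.2)"
```

```text
time: 4.7
ee_pos: [0.6662, 0.1506, 0.0882]
eef_rot: [0.997, -0.079, -0.001, -0.001]
ft_force: [0.2, 0.3, -0.1]
width: 0.0423
time: 5.2
ee_pos: [0.6662, 0.1506, 0.0883]
eef_rot: [0.997, -0.079, -0.001, -0.001]
ft_force: [-1.1, 0.8, 0.7]
width: 0.0285
shift [-0.027  0.041 -0.003] turn [-0.003 -0.001  0.005] t 5.2 q [ 0.1   0.63 -0.56  1.43  0.34  1.18 -2.23] F [-1.1  0.8  0.7] w 0.0285
```

```bash

python3 -m inch '{"translation":[[0,0,0.1],[0,0,0.3],[0,0,0.6],[0,0,0.8],[0,0,0.8]],"rot":[[0,0,0],[0,0,0],[0,0,0],[0,0,0],[0,0,0]],"jaw":[15,15,15,15,15]}' 15
python3 -m inch '{"translation":[[-0.13,-0.25,0],[-0.26,-0.5,0],[-0.38,-0.75,0],[-0.5,-1,0]],"rot":[[0,0,0],[0,0,0],[0,0,0],[0,0,0]],"jaw":[15,15,15,15]}'
python3 -m inch '{"translation":[[-0.13,-0.25,0],[-0.26,-0.5,0],[-0.38,-0.75,0],[-0.5,-1,0]],"rot":[[0,0,0],[0,0,0],[0,0,0],[0,0,0]],"jaw":[15,15,15,15]}'
python3 -m inch '{"translation":[[-0.13,-0.25,0],[-0.26,-0.5,0],[-0.38,-0.75,0],[-0.5,-1,0],[-0.5,-1,0],[-0.5,-1,0]],"rot":[[0,0,0],[0,0,0],[0,0,0],[0,0,0],[0,0,0],[0,0,0]],"jaw":[15,15,15,15,15,15]}'
python3 - <<'E'
from h import *
cv2.imwrite('pics/d.png',cv2.resize(eyes.camera("scene")[100:340,180:500],None,fx=2.4,fy=2.4))
to(.505,-.163,.017,81.2)
E
```

```text
time: 5.7
ee_pos: [0.6678, 0.1514, 0.1727]
eef_rot: [0.997, -0.079, 0.002, -0.002]
ft_force: [0.3, -0.6, -0.2]
width: 0.0286
time: 6.1
ee_pos: [0.6169, 0.0503, 0.1721]
eef_rot: [0.997, -0.079, 0.002, -0.002]
ft_force: [1.1, -0.3, -0.9]
width: 0.0282
time: 6.5
ee_pos: [0.5659, -0.0508, 0.1717]
eef_rot: [0.997, -0.079, 0.002, -0.002]
ft_force: [0.5, -1.3, -0.3]
width: 0.0284
time: 7.1
ee_pos: [0.5156, -0.1511, 0.1714]
eef_rot: [0.997, -0.08, 0.001, -0.002]
ft_force: [1.2, -0.2, 0.4]
width: 0.0285
shift [-0.11  -0.129 -1.545] turn [-0.004  0.003  0.004] t 7.15 q [ 0.66  0.22 -0.52  1.75  0.11  1.19 -1.62] F [0.8 1.1 0.4] w 0.0282
```

View pics/d.png

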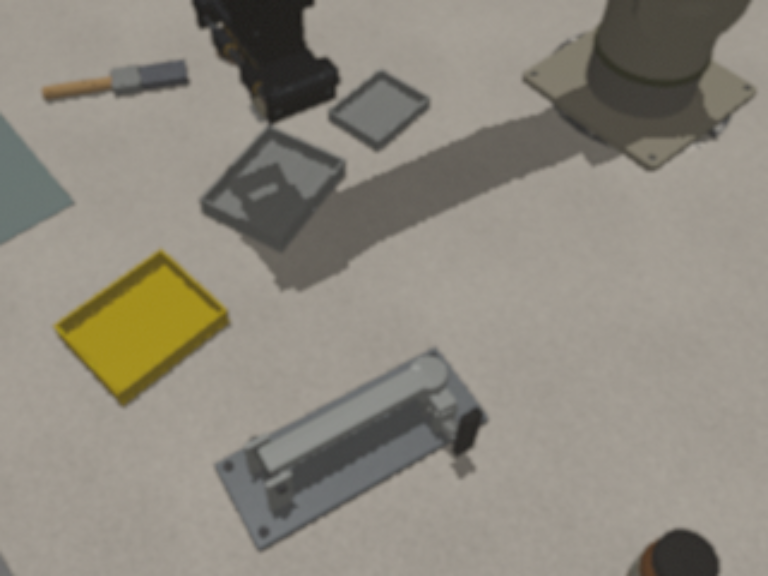

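The block is off the arm and held by the gripper, whose shadow falls in the tray. I'll lower it.

```bash

python3 -m inch '{"translation":[[-0.11,-0.13,-0.2],[-0.11,-0.13,-0.5],[-0.11,-0.13,-0.8],[-0.11,-0.13,-0.95],[-0.11,-0.13,-0.95],[-0.11,-0.13,-0.95]],"rot":[[0,0,0],[0,0,0],[0,0,0],[0,0,0],[0,0,0],[0,0,0]],"jaw":[15,15,15,15,15,15]}' 15
python3 -c "
from h import *
to(.505,-.163,.017,81.2)"
```

```text
time: 7.75
ee_pos: [0.5058, -0.1625, 0.0773]
eef_rot: [0.997, -0.078, 0.002, -0.003]
ft_force: [0.4, 0.1, 0.4]
width: 0.0282
shift [-0.008 -0.005 -0.603] turn [-0.005  0.004  0.003] t 7.75 q [ 0.66  0.32 -0.49  1.86  0.17  1.   -1.63] F [0.4 0.1 0.4] w 0.0282
```

```bash

python3 -m inch '{"translation":[[0,0,-0.2],[0,0,-0.4],[0,0,-0.5],[0,0,-0.55],[0,0,-0.58],[0,0,-0.60],[0,0,-0.60],[0,0,-0.60]],"rot":[[-0.005,0.004,0],[-0.005,0.004,0],[-0.005,0.004,0],[-0.005,0.004,0],[-0.005,0.004,0],[-0.005,0.004,0],[-0.005,0.004,0],[-0.005,0.004,0]],"jaw":[15,15,15,15,15,15,15,15]}' 15
python3 -c "
from h import *
to(.505,-.163,.017,81.2)"
```

```text
time: 8.55
ee_pos: [0.5061, -0.1626, 0.0178]
eef_rot: [0.997, -0.078, 0.0, 0.0]
ft_force: [0.1, 0.7, -0.8]
width: 0.0281
shift [-0.011 -0.004 -0.008] turn [0.001 0.001 0.003] t 8.55 q [ 0.63  0.4  -0.47  1.9   0.23  0.89 -1.68] F [ 0.1  0.7 -0.8] w 0.0281
```

```bash

python3 -m inch '{"translation":[[0,0,-0.01],[0,0,-0.015],[0,0,-0.015],[0,0,-0.015],[0,0,-0.015],[0,0,-0.015]],"rot":[[0,0,0],[0,0,0],[0,0,0],[0,0,0],[0,0,0],[0,0,0]],"jaw":[15,15,45,45,45,45]}' 15
python3 -m inch '{"translation":[[0,0,0.1],[0,0,0.3],[0,0,0.6],[0,0,1],[0,0,1]],"rot":[[0,0,0],[0,0,0],[0,0,0],[0,0,0],[0,0,0]],"jaw":[45,45,45,45,45]}'
python3 -m inch '{"translation":[[0.04,0.25,0.3],[0.09,0.5,0.6],[0.13,0.75,0.7],[0.17,1,0.8]],"rot":[[0,0,0],[0,0,0],[0,0,0],[0,0,0]],"jaw":[36,36,36,36]}'
python3 -m inch '{"translation":[[0.04,0.25,0],[0.09,0.5,0],[0.13,0.75,0],[0.17,1,0]],"rot":[[0,0,0],[0,0,0],[0,0,0],[0,0,0]],"jaw":[30,30,30,30]}'
python3 -m inch '{"translation":[[0.04,0.25,0],[0.09,0.5,0],[0.13,0.75,0],[0.13,0.75,0],[0.13,0.75,0]],"rot":[[0,0,0],[0,0,0],[0,0,0],[0,0,0],[0,0,0]],"jaw":[30,30,30,30,30]}'
python3 - <<'E'
from h import *
im=eyes.camera("top");im2=eyes.camera("scene")
cv2.imwrite('pics/e.png',np.hstack([cv2.resize(im[100:250,220:420],None,fx=2,fy=2),cv2.resize(im2[140:290,230:430],None,fx=2,fy=2)]))
to(.575,.236,.13,81.2)
E
```

```text
time: 9.15
ee_pos: [0.5061, -0.1626, 0.0163]
eef_rot: [0.997, -0.079, 0.0, 0.0]
ft_force: [0.4, -0.3, 0.6]
width: 0.044
time: 9.65
ee_pos: [0.5092, -0.1632, 0.1222]
eef_rot: [0.997, -0.078, 0.004, 0.001]
ft_force: [0.2, -0.4, -0.3]
width: 0.0452
time: 10.05
ee_pos: [0.5265, -0.0621, 0.2037]
eef_rot: [0.997, -0.078, 0.005, 0.002]
ft_force: [1.2, -0.1, -0.8]
width: 0.0365
time: 10.45
ee_pos: [0.5435, 0.0389, 0.204]
eef_rot: [0.997, -0.078, 0.005, 0.002]
ft_force: [-0.1, -0.2, 0.5]
width: 0.0299
time: 10.95
ee_pos: [0.5563, 0.1142, 0.204]
eef_rot: [0.997, -0.078, 0.005, 0.002]
ft_force: [0.9, -0.4, 0.6]
width: 0.03
shift [ 0.185  1.232 -0.739] turn [0.005 0.01  0.004] t 11.05 q [ 0.29  0.29 -0.68  1.64  0.2   1.28 -2.16] F [ 0.2 -0.3  0.3] w 0.0298
```

View pics/e.png

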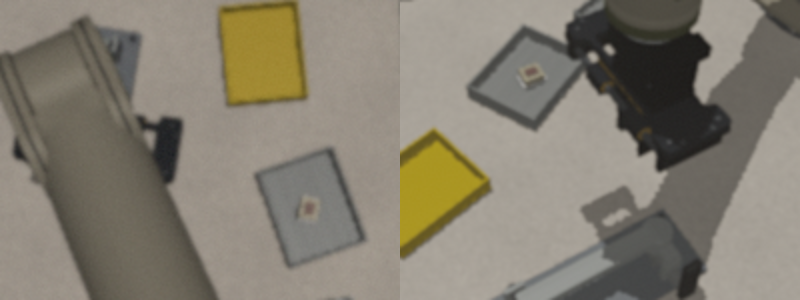

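The block lies flat in the middle of the tray. On to the tab, stopping above it first.

```bash

python3 -m inch '{"translation":[[0.04,0.25,0],[0.08,0.5,0],[0.12,0.75,0],[0.15,1,0]],"rot":[[0.005,0.01,0],[0.005,0.01,0],[0.005,0.01,0],[0.005,0.01,0]],"jaw":[34,34,34,34]}'
python3 -m inch '{"translation":[[0.03,0.23,-0.2],[0.03,0.23,-0.5],[0.03,0.23,-0.7],[0.03,0.23,-0.7],[0.03,0.23,-0.7]],"rot":[[0,0,0],[0,0,0],[0,0,0],[0,0,0],[0,0,0]],"jaw":[34,34,34,34,34]}'
python3 - <<'E'
from h import *
im=eyes.camera("scene")
u,v=proj("scene",np.array([.575,.236,.1])).astype(int);print(u,v)
cv2.imwrite('pics/f.png',cv2.resize(im[v-40:v+40,u-50:u+50],None,fx=6,fy=6,interpolation=cv2.INTER_CUBIC))
to(.575,.236,.075,81.2)
E
```

```text
time: 11.45
ee_pos: [0.572, 0.2121, 0.204]
eef_rot: [0.997, -0.08, 0.0, 0.0]
ft_force: [0.4, -0.5, -0.2]
width: 0.0335
time: 11.95
ee_pos: [0.5755, 0.2341, 0.1346]
eef_rot: [0.997, -0.081, 0.0, 0.0]
ft_force: [0.5, 0.7, 0.1]
width: 0.0336
376 271
shift [-0.008  0.014 -0.603] turn [0.    0.002 0.008] t 12.0 q [ 0.06  0.48 -0.69  1.56  0.32  1.21 -2.41] F [ 0.6 -0.1  0.5] w 0.034
```

View pics/f.png

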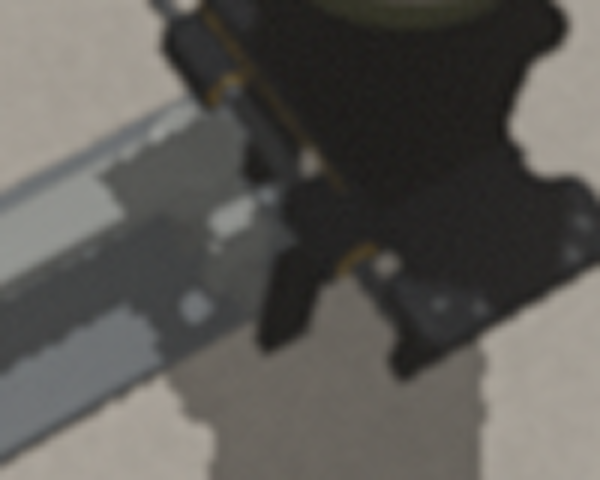

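The tab sits between the fingers, so I'll descend and close.

```bash

python3 -m inch '{"translation":[[0,0.014,-0.15],[0,0.014,-0.3],[0,0.014,-0.45],[0,0.014,-0.55],[0,0.014,-0.59],[0,0.014,-0.59],[0,0.014,-0.59]],"rot":[[0,0,0],[0,0,0],[0,0,0],[0,0,0],[0,0,0],[0,0,0],[0,0,0]],"jaw":[34,34,34,34,34,34,34]}'
python3 -m inch '{"translation":[[0,0,0],[0,0,0],[0,0,0],[0,0,0],[0,0,0],[0,0,0],[0,0,0],[0,0,0]],"rot":[[0,0,0],[0,0,0],[0,0,0],[0,0,0],[0,0,0],[0,0,0],[0,0,0],[0,0,0]],"jaw":[2,2,2,2,2,2,2,2]}' 45
python3 -c "
from h import *
to(.575,.236,.075,81.2)"
```

```text
time: 12.7
ee_pos: [0.576, 0.2362, 0.0767]
eef_rot: [0.997, -0.081, 0.001, -0.0]
ft_force: [0.0, 0.4, 0.4]
width: 0.0341
time: 13.5
ee_pos: [0.5762, 0.2367, 0.0769]
eef_rot: [0.997, -0.081, 0.001, -0.001]
ft_force: [1.1, 3.7, 0.0]
width: 0.0099
shift [-0.012 -0.007 -0.019] turn [-0.001  0.002  0.007] t 13.5 q [ 0.04  0.54 -0.66  1.61  0.36  1.11 -2.45] F [1.1 3.7 0. ] w 0.0099
```

```bash

python3 -m inch '{"translation":[[0.005,0.04,0],[0.012,0.08,0],[0.018,0.12,0],[0.018,0.12,0],[0.018,0.12,0]],"rot":[[0,0,0],[0,0,0],[0,0,0],[0,0,0],[0,0,0]],"jaw":[2,2,2,2,2]}' 45
python3 -c "
from h import *
to(.575,.236,.075,81.2)"
```

```text
time: 14.0
ee_pos: [0.5779, 0.2462, 0.0767]
eef_rot: [0.997, -0.081, 0.001, 0.002]
ft_force: [-3.8, -8.9, 7.4]
width: 0.0097
shift [-0.029 -0.102 -0.017] turn [0.003 0.001 0.009] t 14.0 q [ 0.02  0.56 -0.66  1.59  0.37  1.12 -2.46] F [-3.8 -8.9  7.4] w 0.0097
```

The pull force of 8.9 N means about 10 mm of latch travel, so the bolt is clear. I'll lift along the hinge arc while keeping the sideways pull, and check partway.

```bash

python3 -m inch '{"translation":[[0.005,0.03,0],[0.012,0.03,0.045],[0.019,0.028,0.09],[0.037,0.025,0.179],[0.058,0.022,0.266],[0.085,0.018,0.353],[0.085,0.018,0.353]],"rot":[[0,0,0],[0,0,0],[0,0,0],[0,0,0],[0,0,0],[0,0,0],[0,0,0]],"jaw":[2,2,2,2,2,2,2]}' 50
python3 -c "
from h import *
to(.575,.236,.075,81.2)
print(r.read_state()['torque'])"
```

```text
time: 14.7
ee_pos: [0.5842, 0.2455, 0.1105]
eef_rot: [0.997, -0.082, -0.002, 0.004]
ft_force: [-8.1, -6.9, -4.3]
width: 0.0097
shift [-0.092 -0.095 -0.355] turn [ 0.008 -0.005  0.01 ] t 14.7 q [ 0.02  0.54 -0.67  1.54  0.35  1.19 -2.44] F [-8.1 -6.9 -4.3] w 0.0097
[-1.2408302   1.94533352  0.0906845 ]
```

```bash

python3 -m inch '{"translation":[[0.025,0,0.09],[0.06,-0.005,0.18],[0.1,-0.01,0.27],[0.155,-0.015,0.38],[0.16,-0.015,0.40],[0.16,-0.015,0.40],[0.16,-0.015,0.40]],"rot":[[0,0,0],[0,0,0],[0,0,0],[0,0,0],[0,0,0],[0,0,0],[0,0,0]],"jaw":[2,2,2,2,2,2,2]}' 50
python3 - <<'E'
from h import *
to(.575,.236,.075,81.2)
a=eyes.camera("scene");b=eyes.camera("top")
cv2.imwrite('pics/g.png',np.vstack([cv2.resize(a[140:340,180:500],None,fx=2,fy=2),cv2.resize(b[90:180,200:520],None,fx=2,fy=2)]))
E
```

```text
time: 15.4
ee_pos: [0.599, 0.2413, 0.1485]
eef_rot: [0.997, -0.083, -0.005, 0.007]
ft_force: [-4.6, -7.6, -3.5]
width: 0.0095
shift [-0.24  -0.053 -0.735] turn [ 0.012 -0.01   0.012] t 15.4 q [ 0.03  0.53 -0.67  1.46  0.34  1.28 -2.41] F [-4.6 -7.6 -3.5] w 0.0095
```

View pics/g.png

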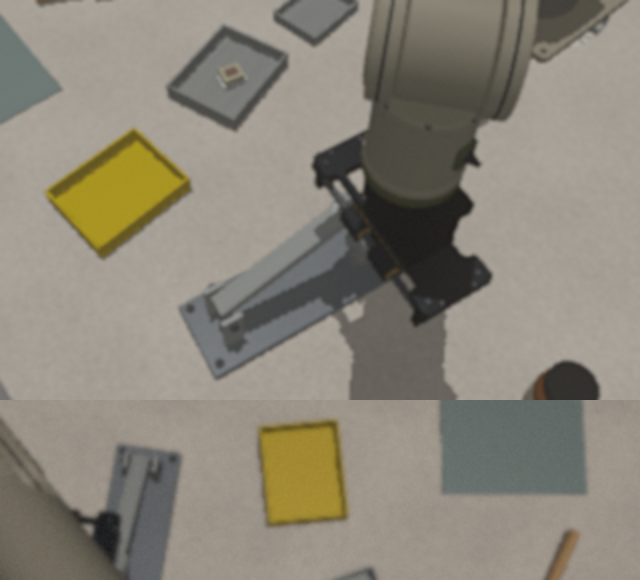

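The arm is visibly raised and the block is still in the tray. As a slip check, I'll compare the arm's image edge slope with the angle I expect.

```bash

python3 -m inch '{"translation":[[0,0,0],[0,0,0],[0,0,0],[0,0,0],[0,0,0]],"rot":[[0,0,0],[0,0,0],[0,0,0],[0,0,0],[0,0,0]],"jaw":[2,2,2,2,2]}' 50
python3 - <<'E'
from h import *
o=np.array([.565,.1695,0]);a=np.radians(-8.8);x=np.array([np.cos(a),np.sin(a),0]);y=np.array([-x[1],x[0],0]);k=np.array([0,0,1])
for th in(0,.2,.3,.36,.42,.48):
    out=[]
    for yy in(-.013,.013):
        P=[]
        for s in(0,-.1):
            X,Z=s*np.cos(th)+.014*np.sin(th),-s*np.sin(th)+.014*np.cos(th)
            P.append((proj("scene",o+x*(.18+X)+y*yy+k*(.062+Z))-[180,140])*2)
        d=P[1]-P[0];out+=[P[0].round(),P[1].round(),round(d[1]/d[0],3)]
    print(th,*out)
print("seen slopes",(205-293)/(332-210),(235-315)/(350-222))
to(.599,.2413,.1485,81.2)
E
```

```text
time: 16.0
ee_pos: [0.598, 0.2393, 0.1472]
eef_rot: [0.996, -0.083, -0.006, 0.009]
ft_force: [-4.1, -6.0, -0.3]
width: 0.0096
0 [216. 291.] [293. 250.] -0.536 [227. 311.] [304. 268.] -0.548
0.2 [214. 293.] [289. 244.] -0.642 [225. 312.] [301. 262.] -0.648
0.3 [213. 293.] [287. 242.] -0.699 [224. 313.] [299. 260.] -0.702
0.36 [212. 294.] [284. 241.] -0.736 [223. 313.] [297. 259.] -0.736
0.42 [212. 294.] [282. 240.] -0.774 [223. 313.] [294. 258.] -0.772
0.48 [211. 295.] [280. 239.] -0.816 [222. 314.] [292. 257.] -0.811
seen slopes -0.7213114754098361 -0.625
shift [0.01  0.02  0.013] turn [ 0.016 -0.013  0.013] t 16.0 q [ 0.03  0.53 -0.67  1.47  0.34  1.28 -2.42] F [-4.1 -6.  -0.3] w 0.0096
```

The drift is small. I'll raise it a little more for margin, then take a closer look at the slope.

```bash

python3 -m inch '{"translation":[[0.04,0.02,0.07],[0.09,0.02,0.15],[0.09,0.02,0.16],[0.09,0.02,0.16],[0.09,0.02,0.16]],"rot":[[0,0,0],[0,0,0],[0,0,0],[0,0,0],[0,0,0]],"jaw":[2,2,2,2,2]}' 50
python3 - <<'E'
from h import *
a=eyes.camera("scene");cv2.imwrite('pics/h.png',cv2.resize(a[230:310,270:380],None,fx=7,fy=7,interpolation=cv2.INTER_CUBIC))
to(.599,.2413,.1485,81.2)
E
```

```text
time: 16.5
ee_pos: [0.6062, 0.2386, 0.1612]
eef_rot: [0.996, -0.085, -0.008, 0.011]
ft_force: [-0.6, -7.8, -5.0]
width: 0.0098
shift [-0.072  0.027 -0.127] turn [ 0.02  -0.017  0.015] t 16.55 q [ 0.02  0.54 -0.66  1.42  0.34  1.32 -2.41] F [-2.1 -6.3 -4.6] w 0.0099
```

View pics/h.png

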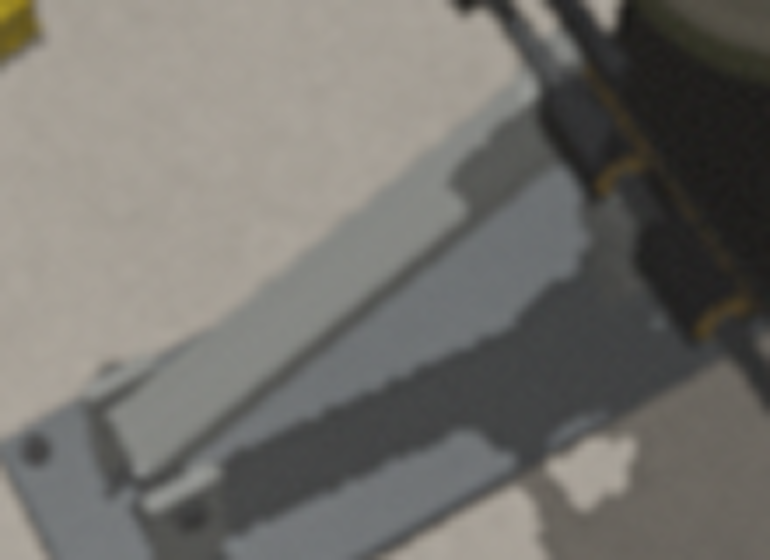

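The edges run from (108,405) to (525,75) and from (145,478) to (468,218). The slopes are −0.79 and −0.80, so the arm is at about 0.45 rad and the cup is about 80 mm up. I'm handing it in.

```bash
python3 -c "
from h import *
s=r.read_state();print(s['ee_pos'],s['width'],s['time']);print(r.close_job())"
```

```text
[0.60621377 0.23858752 0.16119924] 0.009872117622106264 16.55
the job is handed in; nothing more can be done
None
```

The job is done and handed in at 16.55 s. The cassette lies flat in the larger grey tray. The specimen arm is off its ball, and the gripper still holds it up by the latch tab.

- **Cassette:** I first gripped it about 8 mm too high, so I regripped it lower before lifting. A later picture shows it flat near the middle of the tray.
- **Latch:** I pulled it about 10 mm sideways before lifting. The 8.9 N measured force agrees with that travel. I kept pulling until the cup was well over 20 mm up.
- **Arm height:** the gripper rose about 84 mm from the tab, which gives roughly 0.49 rad. The arm's edges in the last picture give roughly 0.45 to 0.47 rad, so the two checks differ slightly. Both put the cup at least 75 mm higher than it sat, against the 60 mm asked.
- **Grip:** the fingers were steady on the 10 mm tab at a 50 N setting.
- **Disagreements:** a rough slope reading off an earlier, smaller picture came out lower than expected (about 0.2 to 0.34 rad). I raised the arm a little more and looked again from closer.
- **Not checked:** I kept clear of the jar, slide box and brush but did not measure them at the end. The cup itself was hidden by the gripper, so its height comes from the arm angle.

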